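Turn the lid over onto the instrument tray

TASK

Close the open steel tray of syringes with its lid, which lies upside down beside it: take the lid by the roller on its outer edge, lever it up on edge against the side of the tray and lower it gently over, so that it lies flat and square on the tray, grey seal down. Do not let the lid drop, and do not disturb the little vial standing by the tray.

Things in the scene. Friction and masses are not known exactly. Their poses are not given: they have to be found in the camera images.
- tray: Open steel instrument tray, 140 (x) x 100 (y) x 40 mm high, walls 4 mm, three syringes on a blue pad inside, all below the rim. It is fixed to the bench. Origin: centre of its underside, on the bench. z up; x along its long side; its +y long wall is the one the lid lies against.
- lid: Flat steel lid, 160 (x) x 120 (y) x 6 mm, 0.3-0.45 kg, loose; centred on the tray it overhangs 10 mm all round. Starts flat on the bench upside down, inner face (grey seal pad) up, its -y edge 5-17 mm from the tray's +y wall and about parallel; roller handle on its +y edge. Origin: centre of the outer face, on the bench at first; z points to the inner face (up at first, down when closed).
- lid_handle (a point): Centre of the lid's handle: white roller, 36 mm long along lid x, 16 mm diameter, on a 12 mm wide neck; at lid (0, 86, 8.5) mm, 26 mm out from the +y edge, its top 16.5 mm above the bench. Pinch its two flat ends from above, fingers closing along lid x: it turns freely on the neck, so the lid swings about it while the gripper keeps pointing down.
- vial: Small standing glass vial, 26 mm in diameter and 50 mm high, with a metal cap, a bystander on the far (+x) side of the tray. Origin: centre of its underside.

How it is judged (in metres and radians):
On the way:
1. the lid stands on edge on the bench against the tray's side: more than 60 degrees up and not past 100, its centre within 120 mm of the tray's centre line, on the side where it lay, and below 85 mm (angle between lid's own z axis and vertical between 1.05 and 1.75 rad and y of lid in the frame of tray between 0.02 and 0.12 m and height (world z) of lid below 0.085 m), for 0.1 s.
At the end, for the whole second after the job is handed in: The lid lies at rest, released, on the tray's rim, turned over (inner face down, within 10 degrees of level), centred on the tray to 15 mm along and across it, its sides parallel to the tray's to 10 degrees (angle between lid's own z axis and vertical above 2.97 rad and x of lid in the frame of tray between -0.015 and 0.015 m and y of lid in the frame of tray between -0.015 and 0.015 m and z of lid in the frame of tray between 0.041 and 0.051 m and angle between the x axis of lid and the x axis of tray, either way round below 0.175 rad and linear speed of lid below 0.02 m/s and contact force between lid and the fingers below 0.1 N); the robot touches nothing.
It fails at once if the lid is dropped or thrown (its centre faster than 0.6 m/s) (linear speed of lid above 0.6 m/s).
It fails at once if the vial is moved by more than 25 mm or tipped by more than 30 degrees (distance of vial from where it was at the start of the episode above 0.025 m or angle between vial's own z axis and vertical above 0.52 rad).
It also fails if it takes over 48 s, if anything falls off the work surface, if the arm or the gripper's body presses on something with over 40 N, if the wrist force passes 120 N, or if a joint passes its speed limit or range.

ROBOT

A 6-joint arm with a two-finger parallel gripper is mounted at the origin on the work surface. World frame = base frame: x ahead of the robot, y to its left, z up, the work surface at z = 0. Lengths are in m, angles in degrees, forces in N, time in s.
With the tool pointing down it reaches from about 0.375 to 0.9 m from the base axis. Payload 3.1 kg.
Tool frame: the origin (TCP) lies on the centre line of the jaws, within the pads' length; the fingertips stand 14 mm ahead of it and the grasp point (between the pads) lies 5 mm behind it (bot.tips_ahead is the distance from the TCP to the fingertips, in m); z points along the fingers, y is the line along which they close (so a half turn about z gives the same grasp; the last joint's range is limited). The gripper opens to 87 mm and grips with 3 to 60 N. Pads are 19 mm wide; open, the fingers measure 117 mm over their backs; the gripper's body (75 mm by 190 mm) begins 51 mm behind the grasp point.
Start: joints at [55.319, 30.224, 82.088, -0, 67.689, -10.227], TCP at [0.259, 0.569, 0.237] pointing down, gripper open.
Joint ranges: [-176.69, 176.69], [-43.24, 126.21], [12.49, 139.97], [-82, 262], [0, 151.66], [-163.58, 163.58]. Speed limits (degrees/s): [159.86, 159.86, 180, 180, 180, 180].

INTERFACE

Orientations are given as a 3x3 rotation matrix whose columns are the frame's x, y, z axes.
In Python, from rig import bot gives the robot as it stands.
- The arm moves only by the tool play_rows, never from a script. Its argument "moves" is a list that holds one entry, the list of rows, each a list of 6 numbers: the shift along the tool's x, y, z in mm, then the turn, a rotation vector about the tool's x, y, z in rad. A call has 1 to 5 rows; each row shifts and turns the commanded pose from where the row before left it, along the tool's axes as they then stand; what a row does not reach is not made up. A row lasts 1/10 s, in which the tool goes at most 50 mm and 8.59 degrees, less where a joint would pass 70% of its speed; a pose out of reach is approached as far as the arm can. A call with a gripper value outside its range is refused whole. "fingers" is the opening, from -1 (shut) to 1 (fully open), set as the call begins (left out, the last holds). The fingers move at their own pace and stop on an object; the grip force is fixed at half the most. Time passes only in rows, so rows that do not move let the fingers close. It gives the time, the measured TCP pose, the force, the opening and the grip force at its end, in the units of the state.
- bot.read_state(): the state, without advancing time (a new reading comes with each control period).
- bot.capture(name): name is "scene" or "top" or "wrist"; returns a dict with "image" (480x640x3 uint8, blue, green, red), "fx", "fy", "cx", "cy" (pixels), "R" (3x3) and "t" (3): a world point X has camera coordinates R X + t. Camera axes: x right, y down, z forward; pixel columns grow to the right and rows downward; lengths in m; the calibration is good to about 2 mm. A picture is of the moment at which its call begins. There is no depth.
- bot.hand_in(): hands the job in; it is judged then, once.
Trained networks look in a picture, given as the dict that the camera call returned (one of the last four; its "shot" number tells which), for a name from the list of things; names that differ only in an ending like _2 or _b are one class to them, and where a whole thing is asked for, a point or a joint stands for the part that bears it (a point fixed in the world has none). Each returns a list of dicts, best first, with "confidence" (0 to 1); they miss things now and then, are a little off and sometimes report something else, mostly with a low value. They report only what shows in the picture. A call takes as long as a camera call.
- bot.search_frame(picture, query): "centre" ([column, row] in pixels, amid what is visible of it).
- bot.silhouettes(picture, query): "pixels" (480x640 bool, what is visible of it) and "centre" ([column, row] in pixels, amid what is visible of it).
- bot.pinpoint(picture, query): "centre" ([column, row] in pixels: a listed point, or the origin of a listed thing).
The state is a dict: "time_s": time; "joint_positions": joint angles; "qvel": joint speeds; "tau": joint torques, N m; "position": TCP position; "tcp_rot": TCP orientation; "force": force on the tool from outside, world axes, zero at the start; "moment": the same for the moment, N m; "opening": opening from 0.0 (shut) to 1.0 (fully open); "grasp_force": force on a finger pad.
Only numpy, scipy, OpenCV 4.12 (cv2) and the standard library are available. Lean on these libraries where they do the work, as an engineer would, in place of code of your own. Each camera call takes 0.05 s, during which the arm holds its last target. There are 200 camera calls.

## Working session

There is one attempt and no reset: what is moved stays moved. The work goes in short steps, Python scripts to look and compute and a tool call to move; the robot and the scene stay as the last step left them, time stands still between calls to the robot, and variables do not carry over. Pictures are saved under pics/ and viewed, at most 10 in all, crops included, and the job is handed in when it is done.

Besides the shell and the picture viewer there is one more tool, called after "Request:" as name(argument=value, ...), one argument or row to a line, values as JSON. play_rows: Moves the arm, as the interface text tells. Its arguments: {"type":"object","properties":{"moves":{"type":"array","items":{"type":"array","items":{"type":"array","items":{"type":"number"}}}},"fingers":{"type":"number"}},"required":["moves"]}

```bash
ls; mkdir -p pics
cat > h.py <<'E'
import numpy as np, cv2
from rig import bot
def ray(p,uv):
    d=np.array([(uv[0]-p["cx"])/p["fx"],(uv[1]-p["cy"])/p["fy"],1.]);R=np.array(p["R"]);t=np.array(p["t"])
    return -R.T@t, R.T@d
def at_z(p,uv,z):
    o,d=ray(p,uv); return o+d*(z-o[2])/d[2]
def tri(obs):
    A=np.zeros((3,3));b=np.zeros(3)
    for p,uv in obs:
        o,d=ray(p,uv);d=d/np.linalg.norm(d);M=np.eye(3)-np.outer(d,d);A+=M;b+=M@o
    return np.linalg.solve(A,b)
def proj(p,X):
    c=np.array(p["R"])@X+np.array(p["t"]);return np.array([p["fx"]*c[0]/c[2]+p["cx"],p["fy"]*c[1]/c[2]+p["cy"]])
E
python3 - <<'E'
from h import *
np.set_printoptions(precision=4,suppress=True)
ps={}
for n in("scene","top"):
    p=ps[n]=bot.capture(n);cv2.imwrite(f"pics/{n}0.png",p["image"])
Z=dict(tray=0,lid=0,lid_handle=.0085,vial=0)
for q in Z:
    obs=[]
    for n,p in ps.items():
        r=bot.pinpoint(p,q)
        for a in r[:2]: print(q,n,a["confidence"],a["centre"],at_z(p,a["centre"],Z[q]))
        if r: obs.append((p,r[0]["centre"]))
    if len(obs)==2: print("tri",tri(obs))
p=ps["top"]
for q in("tray","lid"):
    r=bot.silhouettes(p,q)[0];m=r["pixels"].astype(np.uint8)
    rc=cv2.minAreaRect(cv2.findNonZero(m));b=cv2.boxPoints(rc);z=.04 if q=="tray" else .006
    print(q,r["confidence"],[at_z(p,c,z)[:2].round(4) for c in b])
s=bot.read_state();print(s["position"],s["tcp_rot"],s["time_s"])
E
```

```text
pics
tray scene 0.56 [274.9, 196.1] [ 0.5573 -0.1127 -0.    ]
tray top 0.8 [399.2, 276.2] [ 0.5628 -0.0967  0.    ]
tray top 0.34 [320.9, 255.4] [0.5975 0.0211 0.    ]
tri [ 0.5637 -0.0963  0.0115]
lid scene 0.63 [296.9, 246.5] [0.5995 0.0239 0.    ]
lid top 0.84 [320.0, 255.9] [0.5967 0.0224 0.    ]
tri [ 0.5976  0.022  -0.0024]
lid_handle scene 0.81 [323.9, 274.0] [0.6054 0.1036 0.0085]
lid_handle top 0.95 [268.4, 250.7] [0.6056 0.1004 0.0085]
tri [0.605  0.1013 0.0065]
vial scene 0.57 [193.7, 218.3] [ 0.7019 -0.1332  0.    ]
vial top 0.83 [414.3, 192.4] [ 0.6922 -0.1262  0.    ]
vial top 0.2 [397.9, 279.0] [ 0.5586 -0.0945  0.    ]
tri [ 0.6975 -0.1293 -0.0007]
tray 0.82 [array([ 0.4994, -0.0304]), array([ 0.6395, -0.0593]), array([ 0.6187, -0.1648]), array([ 0.4798, -0.1335])]
lid 0.66 [array([0.5293, 0.1243]), array([0.6884, 0.1028]), array([ 0.6644, -0.0526]), array([ 0.5068, -0.027 ])]
[0.2587 0.5689 0.2366] [[-0.9103  0.4139  0.    ]
 [ 0.4139  0.9103  0.    ]
 [ 0.      0.     -1.    ]] 0.6
```

View pics/top0.png

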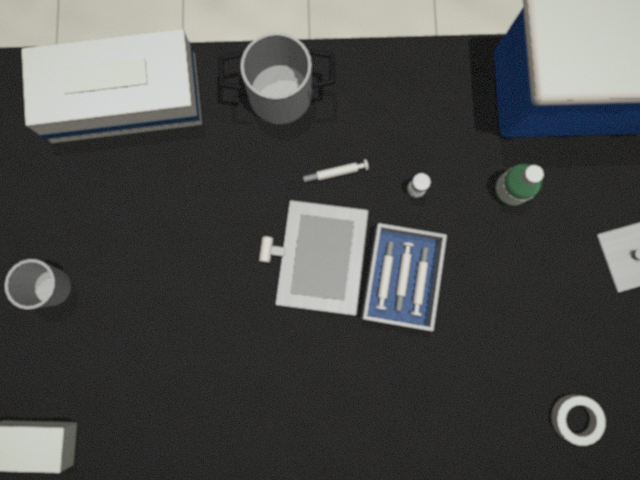

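View pics/scene0.png

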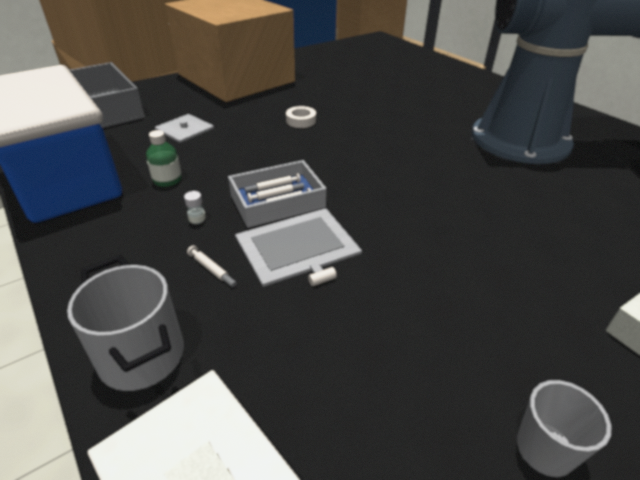

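The lid lies on the tray's +y side (image left) with its roller at about (267,249). The tray centre is at about (405,277) and the vial at (419,184), past the tray's +x end. Next I'll refine the yaw and corners and plan the approach.

```bash
cat >> h.py <<'E'
from scipy.spatial.transform import Rotation as Ro
from scipy.optimize import minimize
def fitrect(p,mask,L,W,z):
    "fit LxW rectangle at height z to mask by IoU; returns x,y,yaw"
    m=cv2.morphologyEx(mask.astype(np.uint8),cv2.MORPH_OPEN,np.ones((17,17)))
    c=cv2.minAreaRect(cv2.findNonZero(m))[0];x0=at_z(p,c,z)
    def cost(v):
        a=np.zeros((480,640),np.uint8);R=Ro.from_euler('z',v[2]).as_matrix()
        q=[proj(p,np.array([v[0],v[1],z])+R@[sx*L/2,sy*W/2,0]) for sx,sy in((1,1),(1,-1),(-1,-1),(-1,1))]
        cv2.fillPoly(a,[np.round(np.array(q)*64).astype(np.int32)],1,shift=6)
        return (a&m).sum()*-1/((a|m).sum())
    r=min((minimize(cost,[x0[0],x0[1],y],method="Nelder-Mead",options=dict(initial_simplex=[[x0[0],x0[1],y],[x0[0]+.01,x0[1],y],[x0[0],x0[1]+.01,y],[x0[0],x0[1],y+.1]])) for y in(-.25,-.15,-.05)),key=lambda r:r.fun)
    return r.x,r.fun
def rows(targets):
    "list of (x,y,z,yaw of tool y axis [rad]) per row from measured pose -> tool rows (tool down)"
    s=bot.read_state();P=np.array(s["position"]);R=np.array(s["tcp_rot"]);out=[]
    for t in targets:
        y=np.array([np.cos(t[3]),np.sin(t[3]),0]);z=np.array([0,0,-1.]);R2=np.c_[np.cross(y,z),y,z]
        out.append(list(np.round(1e3*R.T@(np.array(t[:3])-P),1))+list(np.round(Ro.from_matrix(R.T@R2).as_rotvec(),3)))
        P,R=np.array(t[:3]),R2
    return [[float(v) for v in r] for r in out]
E
python3 - <<'E'
from h import *
p=bot.capture("top")
for q,L,W,z in(("tray",.14,.1,.04),("lid",.16,.12,.006)):
    print(q,fitrect(p,bot.silhouettes(p,q)[0]["pixels"],L,W,z))
s=bot.read_state();a=np.array(s["position"]);y0=np.arctan2(*np.array(s["tcp_rot"])[[1,0],1])
b=np.array([.605,.101,.17]);n=14
for i in range(0,n,5):print(rows([(*(a+(b-a)*k/n),y0+(-.15-y0)*min(1,k/n)) for k in range(0,n+1)])[1+i:6+i])
E
```

```text
Traceback (most recent call last):
  File "h.py", line 26, in fitrect
    r=min((minimize(cost,[x0[0],x0[1],y],method="Nelder-Mead",options=dict(initial_simplex=[[x0[0],x0[1],y],[x0[0]+.01,x0[1],y],[x0[0],x0[1]+.01,y],[x0[0],x0[1],y+.1]])) for y in(-.25,-.15,-.05)),key=lambda r:r.fun)
  File "h.py", line 26, in <genexpr>
    r=min((minimize(cost,[x0[0],x0[1],y],method="Nelder-Mead",options=dict(initial_simplex=[[x0[0],x0[1],y],[x0[0]+.01,x0[1],y],[x0[0],x0[1]+.01,y],[x0[0],x0[1],y+.1]])) for y in(-.25,-.15,-.05)),key=lambda r:r.fun)
           ~~~~~~~~^^^^^^^^^^^^^^^^^^^^^^^^^^^^^^^^^^^^^^^^^^^^^^^^^^^^^^^^^^^^^^^^^^^^^^^^^^^^^^^^^^^^^^^^^^^^^^^^^^^^^^^^^^^^^^^^^^^^^^^^^^^^^^^^^^^^^^^^^^^^^^^^^^^^^^
  File "h.py", line 25, in cost
    return (a&m).sum()*-1/((a|m).sum())
           ~~~~~~~~~~~^~~
OverflowError: Python integer -1 out of bounds for uint64
```

```bash
sed -i 's/return (a&m).sum()\*-1\/((a|m).sum())/return -float((a\&m).sum())\/float((a|m).sum())/' h.py
python3 - <<'E'
from h import *
p=bot.capture("top")
for q,L,W,z in(("tray",.14,.1,.04),("lid",.16,.12,.006)):
    print(q,fitrect(p,bot.silhouettes(p,q)[0]["pixels"],L,W,z))
s=bot.read_state();a=np.array(s["position"]);y0=np.arctan2(*np.array(s["tcp_rot"])[[1,0],1])
b=np.array([.605,.101,.17]);n=14
for i in range(0,n,5):print(rows([(*(a+(b-a)*k/n),y0+(-.15-y0)*min(1,k/n)) for k in range(0,n+1)])[1+i:6+i])
E
```

```text
tray (array([ 0.55933442, -0.09679318, -0.18908663]), np.float64(-0.9774924253354494))
lid (array([ 0.59419479,  0.02044464, -0.1614981 ]), np.float64(-0.9658536585365853))
[[-36.4, -20.2, 4.8, 0.0, 0.0, 0.092], [-38.1, -16.7, 4.8, 0.0, 0.0, 0.092], [-39.4, -13.2, 4.8, 0.0, 0.0, 0.092], [-40.5, -9.5, 4.8, 0.0, 0.0, 0.092], [-41.2, -5.7, 4.8, 0.0, 0.0, 0.092]]
[[-41.5, -1.9, 4.8, 0.0, 0.0, 0.092], [-41.5, 2.0, 4.8, 0.0, 0.0, 0.092], [-41.2, 5.8, 4.8, 0.0, 0.0, 0.092], [-40.5, 9.6, 4.8, 0.0, 0.0, 0.092], [-39.4, 13.3, 4.8, 0.0, 0.0, 0.092]]
[[-38.0, 16.9, 4.8, 0.0, 0.0, 0.092], [-36.3, 20.3, 4.8, 0.0, 0.0, 0.092], [-34.3, 23.6, 4.8, 0.0, 0.0, 0.092], [-31.9, 26.6, 4.8, 0.0, 0.0, 0.092]]
```

Request:
play_rows(
  moves=[
    [[-36.4,-20.2,4.8,0,0,0.092],[-38.1,-16.7,4.8,0,0,0.092],[-39.4,-13.2,4.8,0,0,0.092],[-40.5,-9.5,4.8,0,0,0.092],[-41.2,-5.7,4.8,0,0,0.092]],
  ],
  fingers=1,
)

```text
time_s: 1.35
position: [0.3834, 0.4006, 0.2126]
tcp_rot: [[-0.629, 0.777, 0.001], [0.777, 0.629, 0.0], [-0.0, 0.001, -1.0]]
force: [0.0, 0.3, 0.8]
opening: 0.998
grasp_force: 0.0
```

Request:
play_rows(
  moves=[
    [[-41.5,-1.9,4.8,0,0,0.092],[-41.5,2,4.8,0,0,0.092],[-41.2,5.8,4.8,0,0,0.092],[-40.5,9.6,4.8,0,0,0.092],[-39.4,13.3,4.8,0,0,0.092]],
  ],
)

```text
time_s: 1.85
position: [0.5077, 0.2337, 0.1886]
tcp_rot: [[-0.218, 0.976, 0.001], [0.976, 0.218, 0.0], [0.0, 0.001, -1.0]]
force: [1.0, 0.8, 0.1]
opening: 0.997
grasp_force: 0.0
```

Request:
play_rows(
  moves=[
    [[-38,16.9,4.8,0,0,0.092],[-36.3,20.3,4.8,0,0,0.092],[-34.3,23.6,4.8,0,0,0.092],[-31.9,26.6,4.8,0,0,0.092],[0,0,0,0,0,0]],
  ],
)

```text
time_s: 2.35
position: [0.6104, 0.0972, 0.169]
tcp_rot: [[0.15, 0.989, 0.004], [0.989, -0.15, -0.002], [-0.001, 0.004, -1.0]]
force: [0.7, 0.8, -0.6]
opening: 1.001
grasp_force: 0.0
```

Run:
```python
from h import *
np.set_printoptions(precision=4,suppress=True)
s=bot.read_state();print(s["position"],np.arctan2(*np.array(s["tcp_rot"])[[1,0],1]),s["time_s"],s["force"],s["opening"])
p=bot.capture("wrist");cv2.imwrite("pics/w1.png",p["image"])
for q,z in(("lid_handle",.0085),("lid",0),("tray",0)):
    for a in bot.pinpoint(p,q)[:2]:print(q,a["confidence"],a["centre"],at_z(p,a["centre"],z))
for q,L,W,z in(("tray",.14,.1,.04),("lid",.16,.12,.006)):
    r=bot.silhouettes(p,q)
    if r: print(q,fitrect(p,r[0]["pixels"],L,W,z))
r=bot.silhouettes(p,"lid_handle")
print(len(r))
```

```text
[0.6104 0.0972 0.169 ] -0.15046805321004017 2.35 [ 0.6926  0.7591 -0.5769] 1.0006321157684288
lid 0.74 [315.6, 297.0] [0.5981 0.0242 0.    ]
tray (array([ 0.559 , -0.0664, -0.1293]), np.float64(-0.146330745569064))
lid (array([ 0.6013,  0.0531, -0.1321]), np.float64(-0.6182370820668693))
1
```

View pics/w1.png

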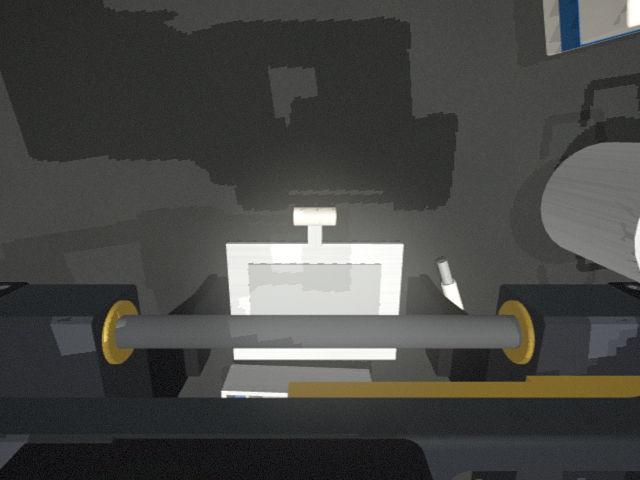

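The wrist view shows the roller at (314,216). The lid's +y edge runs from (227,243) to (404,243), and its -y edge from (235,360) to (396,360). The tray wall begins at row 365.

Run:
```python
from h import *
np.set_printoptions(precision=4,suppress=True)
p=bot.capture("wrist")
r=bot.silhouettes(p,"lid_handle")[0];m=r["pixels"];print(r["confidence"],m.sum(),np.where(m.any(0))[0][[0,-1]],np.where(m.any(1))[0][[0,-1]])
for uv,z in (((314.5,216.5),.0085),((293.5,216.5),.0085),((336,216.5),.0085),((227,243),.006),((404,243),.006),((396,360),.006),((235,360),.006),((222,397),.04),((230,366),.04),((370,371),.04)): print(uv,at_z(p,uv,z))
```

```text
0.71 14996 [234 408] [213 364]
(314.5, 216.5) [0.6038 0.1106 0.0085]
(293.5, 216.5) [0.5855 0.1133 0.0085]
(336, 216.5) [0.6225 0.108  0.0085]
(227, 243) [0.5217 0.0971 0.006 ]
(404, 243) [0.6804 0.0744 0.006 ]
(396, 360) [ 0.6632 -0.0463  0.006 ]
(235, 360) [ 0.5041 -0.0235  0.006 ]
(222, 397) [ 0.4965 -0.0383  0.04  ]
(230, 366) [ 0.5106 -0.007   0.04  ]
(370, 371) [ 0.634  -0.0299  0.04  ]
```

Run:
```python
from h import *
np.set_printoptions(precision=4,suppress=True)
p=bot.capture("wrist");s=bot.read_state();print(s["position"],s["qvel"]);cv2.imwrite("pics/w2.png",p["image"][190:420,190:450].repeat(2,0).repeat(2,1))
r=bot.silhouettes(p,"lid_handle")[0];m=r["pixels"]
```

```text
[0.606  0.1029 0.1696] [-0.3371  0.1731 -0.2635 -0.0366  0.0093  0.0503]
```

View pics/w2.png

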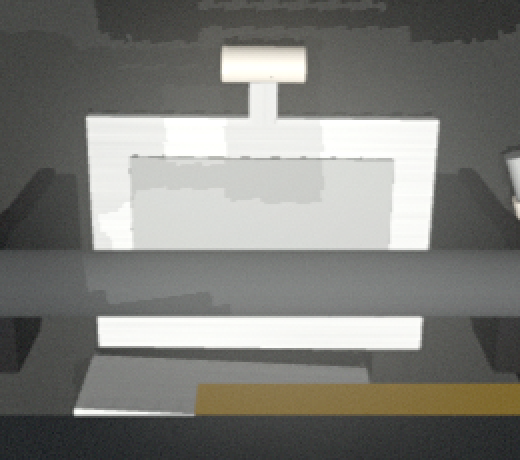

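The roller is at (322,222), and the lid corners are at (233,248), (409,250), (400,364) and (239,363). The foot of the tray wall runs from (237,367) to (374,373).

Run:
```python
from h import *
np.set_printoptions(precision=4,suppress=True)
p=bot.capture("wrist");s=bot.read_state();print(s["position"],s["time_s"])
q=lambda a,b,z:print((a,b),at_z(p,(190+a/2,190+b/2),z))
q(264,64,.0085);q(221,64,.0085);q(307,64,.0085)
for c in((87,116),(439,120),(421,349),(98,346)):q(*c,.006)
q(95,355,0);q(368,367,0);q(75,408,.04)
t=bot.capture("top")
r=bot.pinpoint(t,"lid_handle")[0];print(r["confidence"],at_z(t,r["centre"],.0085))
r=bot.pinpoint(p,"lid_handle");print([(x["confidence"],x["centre"]) for x in r])
```

```text
[0.6062 0.1025 0.1695] 2.95
(264, 64) [0.6103 0.1042 0.0085]
(221, 64) [0.5915 0.1069 0.0085]
(307, 64) [0.6291 0.1015 0.0085]
(87, 116) [0.5272 0.0911 0.006 ]
(439, 120) [0.6855 0.0663 0.006 ]
(421, 349) [ 0.6678 -0.0528  0.006 ]
(98, 346) [ 0.5079 -0.0279  0.006 ]
(95, 355) [ 0.5032 -0.0368  0.    ]
(368, 367) [ 0.6409 -0.0639  0.    ]
(75, 408) [ 0.5027 -0.0362  0.04  ]Traceback (most recent call last):
  File "<stdin>", line 9, in <module>
IndexError: list index out of range
```

Run:
```python
from h import *
s=bot.read_state();print(s["position"])
print(rows([(.610,.104,z,-.155) for z in(.14,.11,.085,.06,.05)]))
```

```text
[0.6063037  0.10221593 0.16945286]
[[2.3, 3.4, 29.5, 0.0, 0.0, 0.012], [0.0, 0.0, 30.0, 0.0, 0.0, 0.0], [0.0, 0.0, 25.0, 0.0, 0.0, 0.0], [0.0, 0.0, 25.0, 0.0, 0.0, 0.0], [0.0, 0.0, 10.0, 0.0, 0.0, 0.0]]
```

Request:
play_rows(
  moves=[
    [[2.3,3.4,29.5,0,0,-0.003],[0,0,30,0,0,0],[0,0,25,0,0,0],[0,0,25,0,0,0],[0,0,10,0,0,0]],
  ],
)

```text
time_s: 3.55
position: [0.6085, 0.1037, 0.0474]
tcp_rot: [[0.141, 0.99, -0.004], [0.99, -0.141, 0.0], [-0.001, -0.004, -1.0]]
force: [0.1, -0.2, 0.4]
opening: 1.0
grasp_force: 0.0
```

Request:
play_rows(
  moves=[
    [[0,0,5,0,0,0],[0,0,0,0,0,0],[0,0,0,0,0,0],[0,0,0,0,0,0],[0,0,0,0,0,0]],
  ],
)

```text
time_s: 4.05
position: [0.6107, 0.1037, 0.0459]
tcp_rot: [[0.14, 0.99, 0.002], [0.99, -0.14, -0.0], [0.0, 0.002, -1.0]]
force: [-0.6, 0.3, -0.1]
opening: 1.002
grasp_force: 0.0
```

Request:
play_rows(
  moves=[
    [[0,0,15,0,0,0.015],[0,0,10,0,0,0],[0,0,3.5,0,0,0],[0,0,0,0,0,0],[0,0,0,0,0,0]],
  ],
)

```text
time_s: 4.55
position: [0.6099, 0.1037, 0.0158]
tcp_rot: [[0.155, 0.988, -0.001], [0.988, -0.155, 0.0], [-0.0, -0.001, -1.0]]
force: [-0.1, 1.0, -0.8]
opening: 1.004
grasp_force: 0.0
```

Request:
play_rows(
  moves=[
    [[0,0,0,0,0,0],[0,0,0,0,0,0],[0,0,0,0,0,0],[0,0,0,0,0,0],[0,0,0,0,0,0]],
  ],
  fingers=-1,
)

```text
time_s: 5.05
position: [0.6101, 0.1037, 0.0165]
tcp_rot: [[0.155, 0.988, 0.0], [0.988, -0.155, -0.0], [0.0, 0.0, -1.0]]
force: [0.6, 0.1, 0.2]
opening: 0.63
grasp_force: 0.0
```

Request:
play_rows(
  moves=[
    [[0,0,0,0,0,0],[0,0,0,0,0,0],[0,0,0,0,0,0]],
  ],
)

```text
time_s: 5.35
position: [0.6099, 0.1038, 0.0164]
tcp_rot: [[0.156, 0.988, -0.0], [0.988, -0.156, 0.0], [0.0, -0.0, -1.0]]
force: [-0.8, 0.5, -0.1]
opening: 0.407
grasp_force: 30.0
```

```bash
cat >> h.py <<'E'
T=np.array([.5612,-.0982]);PSI=-.193;U=np.array([np.cos(PSI),np.sin(PSI)]);V=np.array([-U[1],U[0]]);DZ=.0079
def tg(u,v,z,yaw): return (*(T+u*U+v*V),z+DZ,yaw)
def show(t):
    r=rows(t)
    for i in range(0,len(r),5):print(r[i:i+5])
E
python3 - <<'E'
from h import *
t=[];N=20
for k in range(1,N+1):
    f=k/N;th=np.radians(80)*(f+ (0-np.sin(2*np.pi*f)/(2*np.pi))*.5);e=.0617-.0017*f
    t.append(tg(.0091,e+.146*np.cos(th)-.0085*np.sin(th),.146*np.sin(th)+.0085*np.cos(th),-.156))
show(t)
E
```

```text
[[-0.3, 0.1, -5.2, -0.0, -0.0, -0.0], [-0.7, -0.0, -5.6, 0.0, 0.0, 0.0], [-1.1, -0.0, -6.5, 0.0, 0.0, 0.0], [-1.7, -0.1, -7.7, 0.0, 0.0, 0.0], [-2.5, -0.1, -9.1, 0.0, 0.0, 0.0]]
[[-3.7, -0.1, -10.4, 0.0, 0.0, 0.0], [-5.1, -0.2, -11.5, 0.0, 0.0, 0.0], [-6.7, -0.2, -12.1, 0.0, 0.0, 0.0], [-8.4, -0.3, -12.1, 0.0, 0.0, 0.0], [-9.9, -0.4, -11.6, 0.0, 0.0, 0.0]]
[[-11.1, -0.4, -10.5, 0.0, 0.0, 0.0], [-11.7, -0.4, -9.0, 0.0, 0.0, 0.0], [-11.8, -0.4, -7.4, 0.0, 0.0, 0.0], [-11.2, -0.4, -5.7, 0.0, 0.0, 0.0], [-10.2, -0.4, -4.2, 0.0, 0.0, 0.0]]
[[-9.0, -0.3, -3.0, 0.0, 0.0, 0.0], [-7.7, -0.3, -2.1, 0.0, 0.0, 0.0], [-6.5, -0.2, -1.4, 0.0, 0.0, 0.0], [-5.7, -0.2, -1.0, 0.0, 0.0, 0.0], [-5.2, -0.2, -0.7, 0.0, 0.0, 0.0]]
```

Request:
play_rows(
  moves=[
    [[-0.3,0,-5.2,0,0,0],[-0.7,0,-5.6,0,0,0],[-1.1,0,-6.5,0,0,0],[-1.7,-0.1,-7.7,0,0,0],[-2.5,-0.1,-9.1,0,0,0]],
  ],
)

```text
time_s: 5.85
position: [0.6087, 0.0975, 0.0511]
tcp_rot: [[0.155, 0.988, -0.0], [0.988, -0.155, 0.0], [0.0, -0.0, -1.0]]
force: [-1.1, -0.1, -1.6]
opening: 0.406
grasp_force: 30.0
```

Request:
play_rows(
  moves=[
    [[-3.7,-0.1,-10.4,0,0,0],[-5.1,-0.2,-11.5,0,0,0],[-6.7,-0.2,-12.1,0,0,0],[-8.4,-0.3,-12.1,0,0,0],[-9.9,-0.4,-11.6,0,0,0]],
  ],
)

```text
time_s: 6.35
position: [0.6029, 0.0635, 0.1096]
tcp_rot: [[0.155, 0.988, 0.002], [0.988, -0.155, -0.0], [-0.0, 0.002, -1.0]]
force: [0.5, -0.8, -2.2]
opening: 0.407
grasp_force: 30.0
```

Run:
```python
from h import *
p=bot.capture("scene");cv2.imwrite("pics/s2.png",p["image"][120:320,150:450].repeat(2,0).repeat(2,1))
s=bot.read_state();print(s["position"],s["force"],s["grasp_force"],s["opening"])
```

```text
[0.6033683  0.06173064 0.11121463] [ 0.18561907 -0.89675514 -1.74511061] 29.99971032142639 0.4120422532876323
```

View pics/s2.png

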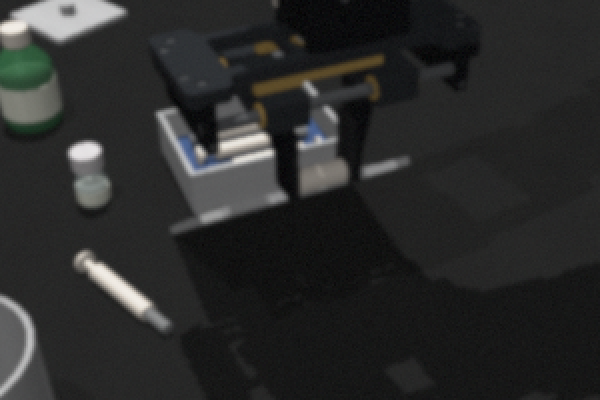

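The lid is tilted about 40° with its roller held between the fingers, and the vial stands untouched at crop (92,175). I'll carry on with the lift.

Request:
play_rows(
  moves=[
    [[-11.1,-0.4,-10.5,0,0,0],[-11.7,-0.4,-9,0,0,0],[-11.8,-0.4,-7.4,0,0,0],[-11.2,-0.4,-5.7,0,0,0],[-10.2,-0.4,-4.2,0,0,0]],
  ],
)

```text
time_s: 6.9
position: [0.5927, 0.0079, 0.146]
tcp_rot: [[0.156, 0.988, 0.003], [0.988, -0.156, -0.0], [-0.0, 0.003, -1.0]]
force: [3.0, 0.3, 0.5]
opening: 0.411
grasp_force: 30.0
```

Request:
play_rows(
  moves=[
    [[-9,-0.3,-3,0,0,0],[-7.7,-0.3,-2.1,0,0,0],[-6.5,-0.2,-1.4,0,0,0],[-5.7,-0.2,-1,0,0,0],[-5.2,-0.2,-0.7,0,0,0]],
  ],
)

```text
time_s: 7.4
position: [0.5867, -0.0249, 0.1538]
tcp_rot: [[0.155, 0.988, 0.004], [0.988, -0.155, -0.001], [-0.0, 0.004, -1.0]]
force: [5.5, -0.6, 3.7]
opening: 0.41
grasp_force: 30.0
```

Request:
play_rows(
  moves=[
    [[0,0,0,0,0,0],[0,0,0,0,0,0],[0,0,0,0,0,0]],
  ],
)

```text
time_s: 7.7
position: [0.585, -0.0239, 0.1531]
tcp_rot: [[0.155, 0.988, -0.001], [0.988, -0.155, 0.0], [0.0, -0.001, -1.0]]
force: [3.0, 0.1, 3.8]
opening: 0.414
grasp_force: 30.0
```

Run:
```python
from h import *
p=bot.capture("scene");cv2.imwrite("pics/s3.png",p["image"][100:300,150:450].repeat(2,0).repeat(2,1))
s=bot.read_state();P=np.array(s["position"]);d=P[:2]-T;print(P,d@U,d@V,s["force"])
t=[]
# lift & shift to u=0, yaw PSI, hanging
u0,v0,z0=d@U,d@V,P[2]-DZ
for k in range(1,11):
    f=k/10;t.append(tg(u0*(1-f),v0+(.060-v0)*f,z0+(.176-z0)*f,-.156+(PSI+.156)*f))
show(t);print("C")
N=30;t2=[t[-1]]
for k in range(1,N+1):
    f=k/N;g=f+np.sin(np.pi*f)/np.pi*.35;th=np.radians(88+92*g)
    t2.append(tg(0,.050+.136*np.cos(th)-.0025*np.sin(th),.04+.136*np.sin(th)+.0025*np.cos(th),PSI))
show(t2[1:])
```

```text
[ 0.58507286 -0.02387406  0.15312229] 0.009173599815581026 0.07752485414506906 [3.48567405 0.35436788 4.76585053]
[[-1.7, -1.0, -3.1, -0.001, -0.0, 0.004], [-1.7, -1.0, -3.1, 0.0, 0.0, 0.004], [-1.7, -1.0, -3.1, 0.0, 0.0, 0.004], [-1.7, -1.0, -3.1, 0.0, 0.0, 0.004], [-1.7, -1.0, -3.1, 0.0, 0.0, 0.004]]
[[-1.7, -0.9, -3.1, 0.0, 0.0, 0.004], [-1.7, -0.9, -3.1, 0.0, 0.0, 0.004], [-1.7, -0.9, -3.1, 0.0, 0.0, 0.004], [-1.7, -0.9, -3.1, 0.0, 0.0, 0.004], [-1.7, -0.9, -3.1, 0.0, 0.0, 0.004]]
C
[[-34.7, -10.5, -30.6, -0.001, -0.0, 0.037], [-9.8, 0.0, 0.9, 0.0, 0.0, 0.0], [-9.6, -0.0, 1.6, 0.0, 0.0, 0.0], [-9.4, -0.0, 2.2, 0.0, 0.0, 0.0], [-9.1, 0.0, 2.9, 0.0, 0.0, 0.0]]
[[-8.8, -0.0, 3.4, 0.0, 0.0, 0.0], [-8.4, 0.0, 4.0, 0.0, 0.0, 0.0], [-7.9, -0.0, 4.4, 0.0, 0.0, 0.0], [-7.4, 0.0, 4.8, 0.0, 0.0, 0.0], [-6.9, -0.0, 5.2, 0.0, 0.0, 0.0]]
[[-6.4, -0.0, 5.5, 0.0, 0.0, 0.0], [-5.9, 0.0, 5.7, 0.0, 0.0, 0.0], [-5.4, -0.0, 5.8, 0.0, 0.0, 0.0], [-4.9, -0.0, 5.9, 0.0, 0.0, 0.0], [-4.4, 0.0, 6.0, 0.0, 0.0, 0.0]]
[[-3.9, -0.0, 6.0, 0.0, 0.0, 0.0], [-3.5, 0.0, 5.9, 0.0, 0.0, 0.0], [-3.0, -0.0, 5.9, 0.0, 0.0, 0.0], [-2.7, 0.0, 5.8, 0.0, 0.0, 0.0], [-2.3, 0.0, 5.7, 0.0, 0.0, 0.0]]
[[-2.0, -0.0, 5.6, 0.0, 0.0, 0.0], [-1.7, 0.0, 5.4, 0.0, 0.0, 0.0], [-1.4, -0.0, 5.3, 0.0, 0.0, 0.0], [-1.1, -0.0, 5.2, 0.0, 0.0, 0.0], [-0.9, 0.0, 5.1, 0.0, 0.0, 0.0]]
[[-0.7, -0.0, 5.0, 0.0, 0.0, 0.0], [-0.5, 0.0, 4.9, 0.0, 0.0, 0.0], [-0.3, 0.0, 4.8, 0.0, 0.0, 0.0], [-0.2, 0.0, 4.8, 0.0, 0.0, 0.0], [0.0, -0.0, 4.7, 0.0, 0.0, 0.0]]
```

View pics/s3.png

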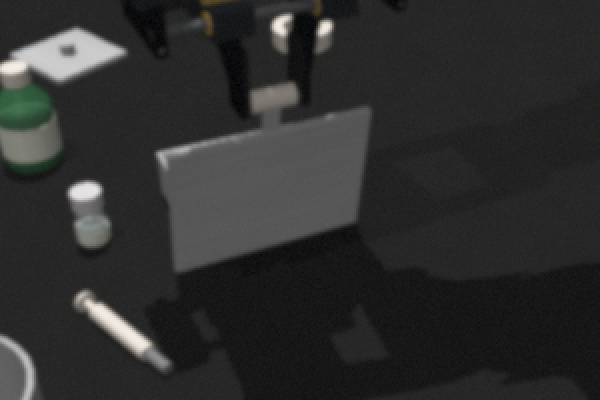

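The lid stands on edge on the bench by the tray wall at about 80°, still held, and the vial is undisturbed. Next I lift it and align it.

Request:
play_rows(
  moves=[
    [[-0.8,0,-4,0,0,0],[-0.8,0,-4,0,0,0],[-1.7,-1.2,-3.5,0,0,0.005],[-1.8,-1.2,-3.1,0,0,0.005],[-1.8,-1.2,-3.1,0,0,0.005]],
  ],
)

```text
time_s: 8.25
position: [0.5798, -0.0304, 0.1707]
tcp_rot: [[0.171, 0.985, -0.002], [0.985, -0.171, 0.0], [-0.0, -0.002, -1.0]]
force: [-0.4, -0.4, -4.1]
opening: 0.409
grasp_force: 30.0
```

Request:
play_rows(
  moves=[
    [[-2,-1.2,-3.1,0,0,0.005],[-2,-1.2,-3.1,0,0,0.005],[-2,-1.2,-3.1,0,0,0.005],[-2,-1.2,-2,0,0,0.005],[-2,-1,-1.6,0,0,0.002]],
  ],
)

```text
time_s: 8.75
position: [0.573, -0.0394, 0.184]
tcp_rot: [[0.192, 0.981, 0.0], [0.981, -0.192, 0.0], [0.0, 0.0, -1.0]]
force: [-0.1, 0.2, -3.7]
opening: 0.41
grasp_force: 30.0
```

Request:
play_rows(
  moves=[
    [[0,0,0,0,0,0],[0,0,0,0,0,0]],
  ],
)

```text
time_s: 8.95
position: [0.5731, -0.0393, 0.1837]
tcp_rot: [[0.192, 0.981, -0.0], [0.981, -0.192, -0.0], [-0.0, -0.0, -1.0]]
force: [0.1, 0.7, -3.8]
opening: 0.411
grasp_force: 30.0
```

```bash
cat >> h.py <<'E'
def where():
    s=bot.read_state();P=np.array(s["position"]);d=P[:2]-T;print("u,v,z(roller),yaw",np.round([d@U,d@V,P[2]-DZ,np.arctan2(*np.array(s["tcp_rot"])[[1,0],1])],4),"F",np.round(s["force"],1),s["grasp_force"],s["time_s"]);return d@U,d@V,P[2]-DZ
E
python3 - <<'E'
from h import *
p=bot.capture("scene");cv2.imwrite("pics/s4.png",p["image"][80:280,150:450].repeat(2,0).repeat(2,1))
where()
E
```

```text
u,v,z(roller),yaw [ 0.0004  0.0602  0.1758 -0.1931] F [ 0.2 -0.3 -3.8] 29.999288320541382 9.0
```

View pics/s4.png

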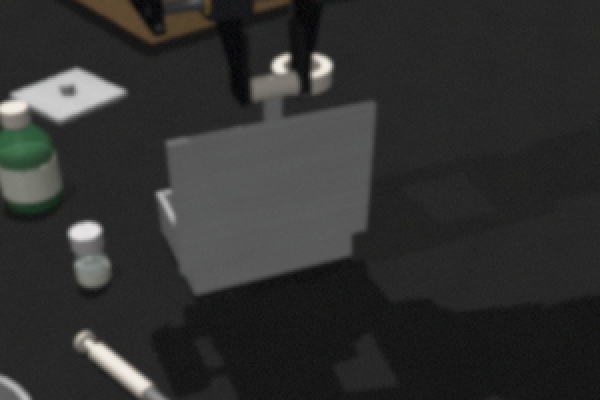

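The lid now hangs vertically with its lower edge below the rim, aligned with the tray. Next I swing it over the rim.

Run:
```python
from h import *
u,v,z=where();t=[]
for k in (1,2,3): t.append(tg(u*(1-k/3),v+(.0475-v)*k/3,z+(.176-z)*k/3,PSI))
N=22
for k in range(1,N+1):
    th=np.radians(90+80*np.sin(np.pi/2*(k/N))**1.2)
    t.append(tg(0,.050+.136*np.cos(th)-.0025*np.sin(th),.04+.136*np.sin(th)+.0025*np.cos(th),PSI))
show(t)
```

```text
u,v,z(roller),yaw [ 0.0004  0.0602  0.1758 -0.1931] F [ 0.2 -0.3 -3.8] 29.999288320541382 9.0
[[-4.2, -0.1, -0.1, -0.0, -0.0, -0.0], [-4.2, -0.1, -0.1, 0.0, 0.0, 0.0], [-4.2, -0.1, -0.1, 0.0, 0.0, 0.0], [-8.0, -0.0, 0.4, 0.0, 0.0, 0.0], [-10.2, -0.0, 1.2, 0.0, 0.0, 0.0]]
[[-11.1, 0.0, 2.2, 0.0, 0.0, 0.0], [-11.4, -0.0, 3.3, 0.0, 0.0, 0.0], [-11.4, 0.0, 4.4, 0.0, 0.0, 0.0], [-11.1, -0.0, 5.5, 0.0, 0.0, 0.0], [-10.6, -0.0, 6.5, 0.0, 0.0, 0.0]]
[[-9.8, 0.0, 7.3, 0.0, 0.0, 0.0], [-8.9, 0.0, 8.0, 0.0, 0.0, 0.0], [-7.9, 0.0, 8.4, 0.0, 0.0, 0.0], [-6.9, -0.0, 8.6, 0.0, 0.0, 0.0], [-5.8, 0.0, 8.6, 0.0, 0.0, 0.0]]
[[-4.8, -0.0, 8.4, 0.0, 0.0, 0.0], [-3.9, 0.0, 8.0, 0.0, 0.0, 0.0], [-3.0, -0.0, 7.5, 0.0, 0.0, 0.0], [-2.3, -0.0, 6.7, 0.0, 0.0, 0.0], [-1.7, 0.0, 5.9, 0.0, 0.0, 0.0]]
[[-1.2, -0.0, 4.9, 0.0, 0.0, 0.0], [-0.8, 0.0, 3.9, 0.0, 0.0, 0.0], [-0.5, 0.0, 2.8, 0.0, 0.0, 0.0], [-0.3, -0.0, 1.7, 0.0, 0.0, 0.0], [-0.1, -0.0, 0.6, 0.0, 0.0, 0.0]]
```

Request:
play_rows(
  moves=[
    [[-4.2,-0.1,-0.1,0,0,0],[-4.2,-0.1,-0.1,0,0,0],[-4.2,-0.1,-0.1,0,0,0],[-8,0,0.4,0,0,0],[-10.2,0,1.2,0,0,0]],
  ],
)

```text
time_s: 9.5
position: [0.5668, -0.0699, 0.1825]
tcp_rot: [[0.192, 0.981, 0.0], [0.981, -0.192, 0.0], [0.0, 0.0, -1.0]]
force: [0.0, 0.5, -4.4]
opening: 0.41
grasp_force: 30.0
```

Request:
play_rows(
  moves=[
    [[-11.1,0,2.2,0,0,0],[-11.4,0,3.3,0,0,0],[-11.4,0,4.4,0,0,0],[0,0,0,0,0,0]],
  ],
)

```text
time_s: 9.9
position: [0.56, -0.1045, 0.1719]
tcp_rot: [[0.194, 0.981, -0.001], [0.981, -0.194, -0.0], [-0.0, -0.001, -1.0]]
force: [0.9, 0.1, -2.1]
opening: 0.408
grasp_force: 30.0
```

Run:
```python
from h import *
p=bot.capture("scene");cv2.imwrite("pics/s5.png",p["image"][80:280,150:450].repeat(2,0).repeat(2,1))
where()
```

```text
u,v,z(roller),yaw [ 1.000e-04 -5.500e-03  1.643e-01 -1.948e-01] F [-0.6  1.3 -3.4] 29.999338388442993 9.95
```

View pics/s5.png

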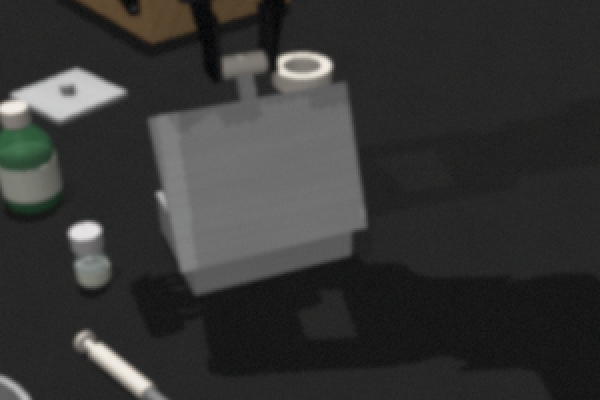

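The lid leans inward on the rim, with its lower edge just below the rim (crop (200,270) to (365,230)) and parallel to it. I'll continue the swing.

Request:
play_rows(
  moves=[
    [[-11.1,0,5.5,0,0,0],[-10.6,0,6.5,0,0,0],[-9.8,0,7.3,0,0,0],[-8.9,0,8,0,0,0],[-7.9,0,8.4,0,0,0]],
  ],
)

```text
time_s: 10.45
position: [0.5511, -0.1511, 0.1362]
tcp_rot: [[0.192, 0.981, 0.0], [0.981, -0.192, -0.0], [-0.0, 0.0, -1.0]]
force: [0.6, 0.8, -1.8]
opening: 0.412
grasp_force: 30.0
```

Request:
play_rows(
  moves=[
    [[-6.9,0,8.6,0,0,0],[-5.8,0,8.6,0,0,0],[-4.8,0,8.4,0,0,0],[-3.9,0,8,0,0,0],[-3,0,7.5,0,0,0]],
  ],
)

```text
time_s: 10.95
position: [0.5465, -0.1745, 0.0951]
tcp_rot: [[0.192, 0.981, 0.0], [0.981, -0.192, -0.0], [-0.0, 0.0, -1.0]]
force: [-0.9, -0.7, -0.5]
opening: 0.41
grasp_force: 30.0
```

Request:
play_rows(
  moves=[
    [[-2.3,0,6.7,0,0,0],[-1.7,0,5.9,0,0,0],[-1.2,0,4.9,0,0,0],[-0.8,0,3.9,0,0,0],[-0.8,0,4,0,0,0]],
  ],
)

```text
time_s: 11.45
position: [0.5453, -0.1808, 0.0702]
tcp_rot: [[0.192, 0.981, 0.0], [0.981, -0.192, -0.0], [-0.0, 0.0, -1.0]]
force: [-1.2, -0.7, -2.2]
opening: 0.408
grasp_force: 30.0
```

Run:
```python
from h import *
np.set_printoptions(precision=4,suppress=True)
u,v,z=where()
t=bot.capture("top");cv2.imwrite("pics/t6.png",t["image"][160:360,300:520].repeat(2,0).repeat(2,1))
for q in("lid","lid_handle"):
    for a in bot.pinpoint(t,q)[:1]:
        d=at_z(t,a["centre"],.055)[:2]-T;print(q,a["confidence"],d@U,d@V)
show([tg(0,v+(-.086-v)*k/5,z+(.0375-z)*k/5,PSI) for k in range(1,6)])
```

```text
u,v,z(roller),yaw [ 0.0002 -0.0841  0.0623 -0.1929] F [-1.2 -0.7 -2.2] 29.999864995479584 11.45
lid 0.64 -0.0004397588154292644 0.001915307179588065
lid_handle 0.84 -0.0038753078162456905 -0.08680701796388167
[[-0.5, -0.1, 5.0, -0.0, -0.0, -0.0], [-0.4, -0.0, 5.0, 0.0, 0.0, 0.0], [-0.4, 0.0, 5.0, 0.0, 0.0, 0.0], [-0.4, -0.0, 5.0, 0.0, 0.0, 0.0], [-0.4, -0.0, 5.0, 0.0, 0.0, 0.0]]
```

View pics/t6.png

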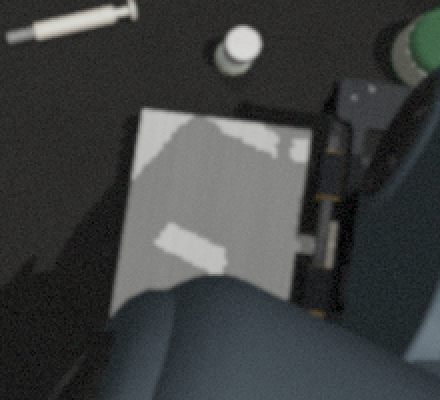

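The lid covers the tray, about 10° from closed, with the roller at crop (330,244) and the vial untouched at (240,45). I'll lower the rest gently.

Request:
play_rows(
  moves=[
    [[-0.5,0,5,0,0,0],[-0.5,0,5,0,0,0],[-0.4,0,5,0,0,0],[-0.4,0,4,0,0,0],[-0.2,0,3,0,0,0]],
  ],
)

```text
time_s: 12.1
position: [0.5448, -0.1824, 0.0478]
tcp_rot: [[0.192, 0.981, -0.0], [0.981, -0.192, 0.001], [0.001, -0.0, -1.0]]
force: [0.8, 1.1, -1.5]
opening: 0.412
grasp_force: 30.0
```

Request:
play_rows(
  moves=[
    [[0,0,1,0,0,0],[0,0,1,0,0,0],[0,0,0,0,0,0],[0,0,0,0,0,0]],
  ],
)

```text
time_s: 12.5
position: [0.5447, -0.1824, 0.0464]
tcp_rot: [[0.192, 0.981, -0.0], [0.981, -0.192, 0.0], [0.0, -0.0, -1.0]]
force: [1.1, 0.8, -0.7]
opening: 0.41
grasp_force: 30.0
```

Request:
play_rows(
  moves=[
    [[0,0,0.6,0,0,0],[0,0,0.6,0,0,0],[0,0,0,0,0,0],[0,0,0,0,0,0]],
  ],
)

```text
time_s: 12.9
position: [0.5447, -0.1824, 0.0453]
tcp_rot: [[0.192, 0.981, -0.0], [0.981, -0.192, 0.0], [0.0, -0.0, -1.0]]
force: [-0.3, 2.1, 0.5]
opening: 0.407
grasp_force: 30.0
```

Run:
```python
from h import *
where()
t=bot.capture("scene")
for q,z in(("lid",.046),("lid_handle",.0375)):
    for a in bot.pinpoint(t,q)[:1]:
        d=at_z(t,a["centre"],z)[:2]-T;print(q,a["confidence"],d@U,d@V)
```

```text
u,v,z(roller),yaw [-0.     -0.0858  0.0374 -0.1931] F [-0.3  2.1  0.5] 30.000129640102386 12.9
lid 0.73 0.000962743866261147 -0.00045900060869062404
lid_handle 0.59 -0.0013054663022080814 -0.08046275366394089
```

The roller is at its seated height and the load is off the gripper, so I release, retreat straight up and check.

Request:
play_rows(
  moves=[
    [[0,0,0,0,0,0],[0,0,0,0,0,0],[0,0,0,0,0,0],[0,0,0,0,0,0],[0,0,0,0,0,0]],
  ],
  fingers=0.8,
)

```text
time_s: 13.55
position: [0.5449, -0.1829, 0.0451]
tcp_rot: [[0.192, 0.981, 0.0], [0.981, -0.192, -0.0], [-0.0, 0.0, -1.0]]
force: [0.0, 0.9, 0.2]
opening: 0.773
grasp_force: 0.0
```

Request:
play_rows(
  moves=[
    [[0,0,-8,0,0,0],[0,0,-15,0,0,0],[0,0,-30,0,0,0],[0,0,-40,0,0,0],[0,0,-40,0,0,0]],
  ],
)

```text
time_s: 14.05
position: [0.5444, -0.1824, 0.1796]
tcp_rot: [[0.192, 0.981, -0.001], [0.981, -0.192, 0.0], [0.0, -0.001, -1.0]]
force: [0.7, -0.8, 0.1]
opening: 0.9
grasp_force: 0.0
```

Request:
play_rows(
  moves=[
    [[-40,0,-20,0,0,0],[-40,0,0,0,0,0],[-30,0,0,0,0,0],[0,0,0,0,0,0],[0,0,0,0,0,0]],
  ],
)

```text
time_s: 14.55
position: [0.5233, -0.2909, 0.1984]
tcp_rot: [[0.193, 0.981, 0.0], [0.981, -0.193, 0.001], [0.001, -0.0, -1.0]]
force: [-0.3, 0.4, 0.8]
opening: 0.903
grasp_force: 0.0
```

Run:
```python
from h import *
where();s=bot.read_state();print(s["opening"])
t=bot.capture("top")
r=bot.silhouettes(t,"lid")[0];x,c=fitrect(t,r["pixels"],.16,.12,.046);d=x[:2]-T;print("lid",d@U,d@V,x[2]-PSI,c)
c=bot.capture("scene");cv2.imwrite("pics/s7.png",c["image"][80:280,150:450].repeat(2,0).repeat(2,1))
```

```text
u,v,z(roller),yaw [-0.0003 -0.1964  0.1905 -0.1947] F [-0.3  0.4  0.8] 0.0 14.55
0.9027711434669249
lid -0.0007254108080722924 0.0012462622096930478 -0.005726033212353293 -0.9764941498893223
```

View pics/s7.png

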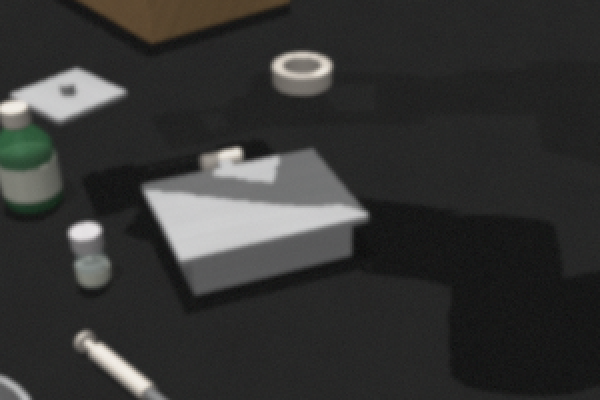

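The lid lies flat and square on the tray (crop (145,185) to (365,215)), and the vial still stands at (90,255). I'm handing in.

```bash
python3 -c "
from rig import bot
print(bot.hand_in())"
```

```text
the job is handed in; nothing more can be done
None
```

The lid is closed flat and square on the tray, measured within about 2 mm and 0.5° of centred. The gripper has let go, the vial was not disturbed, and the job is handed in; no verdict came back.

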